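Set sprung tweezers to a gauge and hold

ROBOT

A 6-joint arm with a two-finger parallel gripper is mounted at the origin on the work surface. World frame = base frame: x ahead of the robot, y to its left, z up, the work surface at z = 0. Lengths are in m, angles in degrees, forces in N, time in s.
With the tool pointing down it reaches from about 0.25 to 0.725 m from the base axis. Payload 9.7 kg.
Tool frame: the origin (TCP) lies at the very end of the fingers, on their centre line; the grasp point (between the pads) lies grasp_offset behind it (grasp_offset is the distance from the TCP to the grasp point, in m); z points along the fingers, y is the line along which they close (so a half turn about z gives the same grasp; the last joint's range is limited). The gripper opens to 85 mm and grips with 20 to 120 N. Pads are 22 mm wide; open, the fingers measure 114 mm over their backs; the gripper's body (76 mm by 85 mm) begins 54 mm behind the grasp point. The pads swing forward as they close: fully open they stand 13 mm farther back than shut.
Start: joints at [64.63, 4.979, 10.078, 95.1, 0, 90], TCP at [0.236, 0.497, 0.231] pointing down, gripper open.
Joint ranges: [-179.16, 179.16], [-48.56, 103.87], [-65.8, 70.77], [-126.05, 130.52], [-82.76, 87.17], [-180, 180]. Speed limits (degrees/s): [127.2, 127.2, 147.25, 180, 180, 180].

INTERFACE

Orientations are given as [roll, pitch, yaw] about the fixed x, y, z axes, in that order (R = Rz(yaw) Ry(pitch) Rx(roll)).
In Python, from workcell import get_obs, camera, calibration, job_done, recognise, cut_out, mark_of, grasp_offset gives the robot as it stands.
- The arm moves only by the tool servo_tool, never from a script. Its argument "moves" is a list of rows, each a list of 3 entries, a list of its own where there are three numbers: the turn, a rotation vector about the tool's x, y, z in degrees, then the shift along the tool's x, y, z in m, then the opening in per cent of the stroke, from 0 (shut) to 100 (fully open). In form: [[[ax, ay, az], [x, y, z], claw], ...]. A call has 1 to 12 rows; each row shifts and turns the commanded pose from where the row before left it, along the tool's axes as they then stand; what a row does not reach is not made up. A row lasts 1/10 s, in which the tool goes at most 50 mm and 8.59 degrees, less where a joint would pass 70% of its speed; a pose out of reach is approached as far as the arm can. A call is refused whole if a number of a shift passes 0.05 or a number of a turn 8.59, either way. A call with a gripper value outside its range is refused whole. The fingers move at their own pace and stop on an object; "force" is the grip in N (left out, the last holds). Time passes only in rows, so rows that do not move let the fingers close. It gives the time, the measured TCP pose, the force, the opening and the grip force at its end, in the units of the state.
- get_obs(): the state, without advancing time (a new reading comes with each control period).
- camera(name): name is "scene" or "side" or "wrist"; returns (picture, depth): 400x640x3 uint8, red, green, blue; 400x640 float32, m along the optical axis (not along the pixel's ray), 0 where there is no reading.
- calibration(name): a dict with "camera_matrix" (3x3 intrinsics, pixels), "R" (3x3) and "t" (3): a world point X has camera coordinates R X + t. Camera axes: x right, y down, z forward; pixel columns grow to the right and rows downward; lengths in m; the calibration is good to about 2 mm. A picture is of the moment at which its call begins: read the wrist's pose just before it. calibration takes no time and is no camera call; for the wrist camera it gives the pose at the moment of the call.
- job_done(): hands the job in; it is judged then, once.
Trained networks look in the newest picture that a camera, given by its name, has taken for a name from the list of things; names that differ only in an ending like _2 or _b are one class to them, and where a whole thing is asked for, a point or a joint stands for the part that bears it (a point fixed in the world has none). Each returns a list of dicts, best first, with "score" (0 to 1); they miss things now and then, are a little off and sometimes report something else, mostly with a low value. They report only what shows in the picture. A call takes as long as a camera call.
- recognise(name, camera): "xyz" ([x, y, z] in m, in the coordinates of the camera as it stood for that picture, good to about 4 mm: the middle of the surface that is visible of it).
- cut_out(name, camera): "mask" (400x640 bool, what is visible of it).
- mark_of(name, camera): "xyz" ([x, y, z] in m, in the coordinates of the camera as it stood for that picture, good to about 4 mm: a listed point, or the origin of a listed thing).
The state is a dict: "time": time; "q": joint angles; "qd": joint speeds; "joint_efforts": joint torques, N m; "ee_pos": TCP position; "tcp_rot": TCP orientation; "wrist_force": force on the tool from outside, world axes, zero at the start; "torque": the same for the moment, N m; "opening": finger opening in m; "grasp_force": force on a finger pad.
Only numpy, scipy, OpenCV 4.12 (cv2) and the standard library are available. Lean on these libraries where they do the work, as an engineer would, in place of code of your own. Each camera call takes 0.05 s, during which the arm holds its last target. There are 200 camera calls.

TASK

Pull the sprung tweezers up out of their wooden holder, take them to the setting gauge and, keeping them upright, squeeze them until one tip is over the middle of each of the two red bands, about 7 mm above and not touching the gauge. Finish while still holding them squeezed and steady like that, so that I can lock their stop screw at this opening. Do not shift the gauge's slider, and leave the jar, the hammer and the tin alone.

Things in the scene. Friction and masses are not known exactly. Their poses are not given: they have to be found in the camera images.
- tweezers: Steel spring tweezers, 118 mm long, about 55 g, upright, tips down, in the holder's slot. Origin midway between the tips, level with them (within 3 mm); z points up to the closed back end (top at z = 118 mm). Two arms at +y and -y, squeezed together along y, pivot at z = 114 mm, y = +5 and -5 mm, and move alike. Free tip gap 44 mm between tip centres.
- pads (a point): Where to grip, from above, one finger on each arm: on the tweezers' axis, at the tweezers' z = 76 mm, midway between two blue thumb pads outside the arms, 14 mm wide (x) and 26 mm tall. Free width over the pads 39 mm at mid height (42 mm at their lower edges); parallel and 32 mm wide when the tip gap is 23 mm. The tip gap changes about 3 mm per 1 mm of squeeze at the pads.
- tip_left (a point): Centre of the end of the tweezers' tip at +y (tip 3 mm thick along y, 6 mm wide along x, black end).
- tip_right (a point): Centre of the end of the tweezers' tip at -y, the same size.
- jaw_left (a joint): Closing angle of each tweezers arm, 0 when free, 0.17 at most; tip gap is about 44 mm - 228 mm per rad. The spring pushes back on each thumb pad with about 3 N at first, 7 N at a tip gap of 12 mm.
- holder: Dark wooden block fixed to the bench, 46 (x) x 84 (y) x 55 mm tall, origin at the centre of its underside. A slot 11 mm (x) by 57 mm (y), 47 mm deep, in its top holds the tweezers' lower part; the tips stand on the slot's floor, 8 mm above the bench.
- gauge: Setting gauge fixed to the bench: dark steel base 50 (x) x 120 (y) x 8 mm, origin at the centre of its underside, two rails along y 14 mm high and between them two aluminium blocks 16 mm high, each with a red band 18 mm long (x) and 6 mm wide (y) on top. The block at -y is fixed; that at +y is a slider with a brass knob, 20 mm high, 15 mm beyond its band.
- band_fixed (a point): Middle of the top of the red band on the fixed block, 16.5 mm above the bench; the band runs along the gauge's x.
- band_slide (a point): Middle of the top of the red band on the slider, 16.5 mm above the bench, axes as the gauge's. The bands are 12 to 36 mm apart, middle to middle, differently each time. Either tip may go to either band.
- gauge_slide (a joint): Slider position along the gauge's +y: bands' spacing minus 12 mm, 0 to 0.024 m. It sits stiffly (4 N) and is not to be moved.
- jar: Bystander: glass jar with a red lid, 68 mm diameter, 90 mm tall, origin at the centre of its base.
- hammer: Bystander: hammer lying on the bench, handle along its x.
- tin: Bystander: open aluminium tin, 72 mm diameter, 60 mm tall, origin at the centre of its base.

How it is judged (in metres and radians):
On the way:
1. the tweezers have been pulled up clear of the holder (height (world z) of each of tip_left, tip_right above 0.06 m and contact force between the fingers and tweezers above 0.5 N), for 0.1 s.
At the end, for the whole second after the job is handed in: The gripper holds the squeezed tweezers still (under 20 mm/s, arms under 0.05 rad/s), upright within 0.25 rad and touching neither gauge nor holder, each tip centre over a different red band: within 3.5 mm of the band's middle across it (gauge y), 8 mm along it, and 1 to 15 mm above it (((y of tip_left in the frame of band_slide between -0.0035 and 0.0035 m and x of tip_left in the frame of band_slide between -0.008 and 0.008 m and z of tip_left in the frame of band_slide between 0.001 and 0.015 m and y of tip_right in the frame of band_fixed between -0.0035 and 0.0035 m and x of tip_right in the frame of band_fixed between -0.008 and 0.008 m and z of tip_right in the frame of band_fixed between 0.001 and 0.015 m) or (y of tip_right in the frame of band_slide between -0.0035 and 0.0035 m and x of tip_right in the frame of band_slide between -0.008 and 0.008 m and z of tip_right in the frame of band_slide between 0.001 and 0.015 m and y of tip_left in the frame of band_fixed between -0.0035 and 0.0035 m and x of tip_left in the frame of band_fixed between -0.008 and 0.008 m and z of tip_left in the frame of band_fixed between 0.001 and 0.015 m)) and angle between tweezers's own z axis and vertical below 0.25 rad and contact force between the fingers and tweezers above 0.5 N and contact force between tweezers and gauge below 0.1 N and contact force between tweezers and holder below 0.1 N and velocity of joint jaw_left between -0.05 and 0.05 rad/s and linear speed of tweezers below 0.02 m/s); the arm keeps its last pose, push and grip.
It fails at once if the gauge's slider was shifted by more than 3 mm (distance of band_slide from where it was at the start of the episode above 0.003 m).
It fails at once if the jar was moved by more than 30 mm (distance of jar from where it was at the start of the episode above 0.03 m).
It fails at once if the hammer was moved by more than 30 mm (distance of hammer from where it was at the start of the episode above 0.03 m).
It fails at once if the tin was moved by more than 30 mm (distance of tin from where it was at the start of the episode above 0.03 m).
It also fails if it takes over 45 s, if anything falls off the work surface, if the arm or the gripper's body presses on something with over 40 N, if the wrist force passes 120 N, or if a joint passes its speed limit or range.

## Working session

There is one attempt and no reset: what is moved stays moved. The work goes in short steps, Python scripts to look and compute and a tool call to move; the robot and the scene stay as the last step left them, time stands still between calls to the robot, and variables do not carry over. Pictures are saved under pics/ and viewed, at most 10 in all, crops included, and the job is handed in when it is done.

Besides the shell and the picture viewer there is one more tool, called after ">>>" as name([rows], argument=value, ...), one row to a line, values as JSON. servo_tool: Moves the arm, as the interface text tells. Its arguments: {"type":"object","properties":{"moves":{"type":"array"},"force":{"type":"number"}},"required":["moves"]}

```bash
mkdir -p pics; cat > h.py <<'E'
import numpy as np, cv2
from workcell import *
def world(cam,p,c=None):
    c=c or calibration(cam); return np.array(c["R"]).T@(np.array(p)-np.array(c["t"]))
def look(cam,names,fn=None):
    c=calibration(cam); im,d=camera(cam)
    if fn: cv2.imwrite("pics/"+fn,im[:,:,::-1])
    for n in names:
        for r in mark_of(n,cam)[:2]: print(cam,n,round(r["score"],2),world(cam,r["xyz"],c).round(4))
    return c,im,d
E
python3 - <<'E'
from h import *
o=get_obs();print(o["ee_pos"],o["tcp_rot"],o["opening"],grasp_offset,o["time"])
N=["tweezers","pads","holder","gauge","band_fixed","band_slide","jar","hammer","tin","tip_left","tip_right"]
look("scene",N,"s.png");look("side",N[:6],"d.png");print(get_obs()["time"])
a=cv2.imread("pics/s.png");b=cv2.imread("pics/d.png");cv2.imwrite("pics/sd.png",cv2.resize(np.vstack([a,b]),(480,600)))
E
```

```text
[0.23555402 0.49674946 0.23057141] [-1.79922276e+02 -2.54195418e-03  1.54630152e+02] 0.08519643843739239 0.0187 0.0
scene pads 0.7 [0.529  0.1662 0.083 ]
scene holder 0.98 [0.5337 0.1658 0.001 ]
scene gauge 0.58 [ 5.519e-01 -2.391e-01  1.000e-04]
scene band_fixed 0.72 [ 0.5467 -0.2476  0.0135]
scene band_slide 0.49 [ 0.5492 -0.2318  0.0138]
scene jar 0.63 [ 0.7385 -0.0301 -0.0013]
scene hammer 0.65 [ 0.6127 -0.3808 -0.0037]
scene tin 0.67 [ 6.301e-01  3.603e-01 -3.000e-04]
side tweezers 0.55 [0.5324 0.1676 0.0063]
side pads 0.56 [0.5339 0.1658 0.085 ]
side holder 0.67 [0.5317 0.1641 0.0054]
side gauge 0.76 [ 5.505e-01 -2.339e-01  1.000e-04]
side gauge 0.52 [0.5301 0.1653 0.0041]
side band_fixed 0.59 [ 0.5553 -0.2464  0.0173]
side band_slide 0.42 [0.5311 0.166  0.0051]
0.95
```

View pics/s.png

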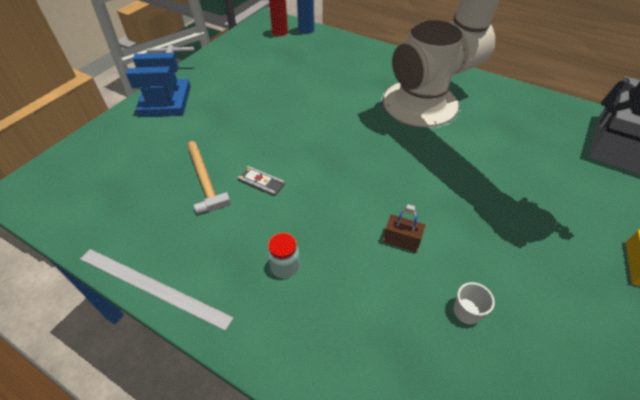

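The picture shows the holder with tweezers at about (404,232), the gauge at (260,180), and the jar, hammer and tin well clear of both. Next: yaws and the wrist camera's mounting.

```bash
cat >> h.py <<'E'
def cloud(cam,c,d,m):
    v,u=np.nonzero(m&(d>0)); z=d[v,u]; K=np.array(c["camera_matrix"])
    p=np.stack([(u-K[0,2])/K[0,0]*z,(v-K[1,2])/K[1,1]*z,z],1)
    return (p-np.array(c["t"]))@np.array(c["R"])
def rect(P,lo,hi):
    P=P[(P[:,2]>lo)&(P[:,2]<hi)][:,:2].astype(np.float32)
    r=cv2.minAreaRect(P); b=cv2.boxPoints(r); e=max([(np.hypot(*(b[i]-b[i-1])),i) for i in range(4)])[1]; v=b[e]-b[e-1]
    return len(P),np.round(r[0],4),np.round(r[1],4),"long axis yaw",round(np.degrees(np.arctan2(v[1],v[0]))%180,1)
def tool(dw):
    from scipy.spatial.transform import Rotation as R
    return R.from_euler("xyz",get_obs()["tcp_rot"],degrees=True).inv().apply(dw).round(4)
E
python3 - <<'E'
from h import *
for cam in("scene","side"):
    c=calibration(cam);im,d=camera(cam)
    for n,lo,hi in(("holder",.045,.06),("gauge",.003,.03)):
        for r in cut_out(n,cam)[:1]: print(cam,n,rect(cloud(cam,c,d,r["mask"]),lo,hi))
c=calibration("wrist");o=get_obs()
from scipy.spatial.transform import Rotation as R
T=R.from_euler("xyz",o["tcp_rot"],degrees=True)
cw=-np.array(c["R"]).T@np.array(c["t"])
print("cam in tool",T.inv().apply(cw-o["ee_pos"]),"axis",T.inv().apply(np.array(c["R"])[2]),c["camera_matrix"])
print(tool(np.array([.532,.166,.23])-o["ee_pos"]))
E
```

```text
scene holder (632, array([0.5299, 0.1683]), array([0.0494, 0.0837]), 'long axis yaw', np.float32(99.7))
scene gauge (696, array([ 0.5518, -0.2336]), array([0.053 , 0.1221]), 'long axis yaw', np.float32(92.0))
side holder (231, array([0.5326, 0.1668]), array([0.0477, 0.0898]), 'long axis yaw', np.float32(101.2))
side gauge (738, array([ 0.5541, -0.2345]), array([0.0505, 0.1224]), 'long axis yaw', np.float32(91.4))
cam in tool [ 0.07498254 -0.00022526 -0.14052822] axis [-2.95022298e-01  6.35064323e-05  9.55490366e-01] [[333.62620656   0.         320.70987141]
 [  0.         333.62620656 199.72510092]
 [  0.           0.           1.        ]]
[-0.4096 -0.1721  0.0013]
```

>>> servo_tool([
  [[0,0,0],[-0.041,-0.0172,0],100],
  [[0,0,0],[-0.041,-0.0172,0],100],
  [[0,0,0],[-0.041,-0.0172,0],100],
  [[0,0,0],[-0.041,-0.0172,0],100],
  [[0,0,0],[-0.041,-0.0172,0],100],
  [[0,0,0],[-0.041,-0.0172,0],100],
  [[0,0,0],[-0.041,-0.0172,0],100],
  [[0,0,0],[-0.041,-0.0172,0],100],
  [[0,0,0],[-0.041,-0.0172,0],100],
  [[0,0,0],[-0.041,-0.0172,0],100],
  [[0,0,-7],[0,0,0],100],
  [[0,0,0],[0,0,0],100],
])

```text
time: 2.45
ee_pos: [0.533, 0.1648, 0.2309]
tcp_rot: [-180.0, -0.0, 161.6]
wrist_force: [-0.9, 0.3, -0.6]
opening: 0.0855
grasp_force: 0.0
```

```bash
python3 - <<'E'
from workcell import *
o=get_obs();print(o["q"],o["ee_pos"],o["tcp_rot"])
E
```

```text
[1.71777006e+01 6.10490577e+00 1.12549085e+01 9.51862860e+01
 4.69295431e-03 3.55679724e+01] [0.53297902 0.16478172 0.23094122] [-1.79982713e+02 -3.22434971e-02  1.61609722e+02]
```

>>> servo_tool([
  [[0,0,-7.1],[0,0,0],100],
  [[0,0,-7.1],[0,0,0],100],
  [[0,0,-7.1],[0,0,0],100],
  [[0,0,-7.1],[0,0,0],100],
  [[0,0,0],[0,0,0],100],
])

```text
time: 2.95
ee_pos: [0.5319, 0.1667, 0.2315]
tcp_rot: [180.0, 0.0, -170.0]
wrist_force: [-0.8, 0.5, 0.3]
opening: 0.0855
grasp_force: 0.0
```

```bash
python3 - <<'E'
from h import *
o=get_obs();print(o["ee_pos"],o["tcp_rot"])
c,im,d=look("wrist",["pads","tweezers","holder"],"w1.png")
r=cut_out("holder","wrist")[0]["mask"]; print(rect(cloud("wrist",c,d,r),.045,.06))
t=cut_out("tweezers","wrist")
for x in t[:1]:
    P=cloud("wrist",c,d,x["mask"])
    for lo in np.arange(.05,.14,.01): 
        q=P[(P[:,2]>lo)&(P[:,2]<lo+.01)]
        if len(q)>3: print(round(lo,2),len(q),rect(P,lo,lo+.01)[1:])
E
```

```text
[0.53190535 0.16670072 0.23148629] [ 1.79991446e+02  1.24061172e-02 -1.69952549e+02]
wrist pads 0.58 [0.527  0.1705 0.0825]
wrist pads 0.41 [0.537  0.1464 0.0077]
wrist holder 0.74 [5.286e-01 1.697e-01 5.000e-04]
(2911, array([0.5315, 0.1685]), array([0.0467, 0.0841]), 'long axis yaw', np.float32(99.8))
0.05 22 (array([0.5401, 0.1701]), array([0.0282, 0.0435]), 'long axis yaw', np.float32(99.9))
0.06 6 (array([0.5264, 0.1676]), array([0.0004, 0.034 ]), 'long axis yaw', np.float32(99.9))
0.07 48 (array([0.5302, 0.1684]), array([0.0127, 0.0411]), 'long axis yaw', np.float32(98.7))
0.08 30 (array([0.5252, 0.1679]), array([0.0037, 0.0385]), 'long axis yaw', np.float32(97.1))
0.09 129 (array([0.5308, 0.1682]), array([0.0134, 0.0364]), 'long axis yaw', np.float32(99.7))
0.1 147 (array([0.5312, 0.1682]), array([0.0102, 0.0305]), 'long axis yaw', np.float32(100.0))
0.11 80 (array([0.5307, 0.168 ]), array([0.0112, 0.0213]), 'long axis yaw', np.float32(100.9))
0.12 319 (array([0.5307, 0.1688]), array([0.0116, 0.0173]), 'long axis yaw', np.float32(100.3))
```

View pics/w1.png

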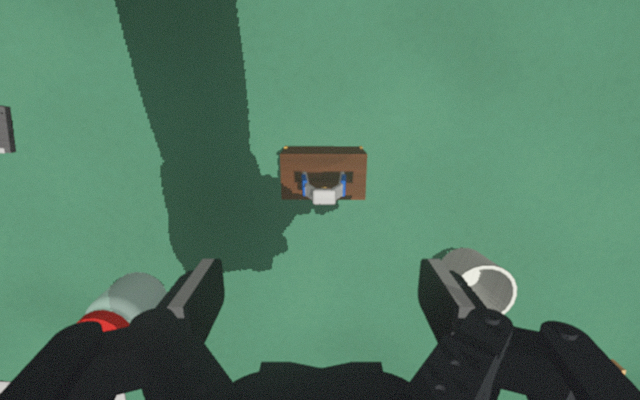

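The tweezers stand at (0.531, 0.168), yaw 100°, and the size checks agree. I'll descend and grip.

>>> servo_tool([
  [[0,0,0],[0.0006,0.0017,0.028],100],
  [[0,0,0],[0,0,0.028],100],
  [[0,0,0],[0,0,0.028],100],
  [[0,0,0],[0,0,0.028],100],
  [[0,0,0],[0,0,0.028],80],
  [[0,0,0],[0,0,0.028],60],
  [[0,0,0],[0,0,0],50],
  [[0,0,0],[0,0,0],45],
  [[0,0,0],[0,0,0],41],
  [[0,0,0],[0,0,0],39],
  [[0,0,0],[0,0,0],39],
  [[0,0,0],[0,0,0],39],
], force=40)

```text
time: 4.45
ee_pos: [0.5319, 0.1676, 0.0642]
tcp_rot: [180.0, 0.1, -170.0]
wrist_force: [-2.2, -0.9, 1.6]
opening: 0.0333
grasp_force: 4.1
```

>>> servo_tool([
  [[0,0,0],[0,0,-0.005],39],
  [[0,0,0],[0,0,-0.01],39],
  [[0,0,0],[0,0,-0.015],39],
  [[0,0,0],[0,0,-0.02],39],
  [[0,0,0],[0,0,-0.025],39],
  [[0,0,0],[0,0,-0.025],39],
  [[0,0,0],[0,0,-0.015],39],
  [[0,0,0],[0,0,-0.005],39],
  [[0,0,0],[0,0,0],39],
])

```text
time: 5.35
ee_pos: [0.532, 0.1676, 0.1845]
tcp_rot: [180.0, 0.1, -170.0]
wrist_force: [0.4, -0.7, -1.6]
opening: 0.0333
grasp_force: 4.2
```

```bash
python3 - <<'E'
from h import *
o=get_obs();print(o["ee_pos"],o["tcp_rot"],o["opening"],o["grasp_force"])
c,im,d=look("wrist",["pads","tip_left","tip_right"],"w2.png")
c,im2,d=look("side",["tweezers","pads","tip_left","tip_right","gauge","band_fixed","band_slide"])
from h import calibration
u=(np.array(c["camera_matrix"])@(np.array(c["R"])@o["ee_pos"]+c["t"]));u=(u[:2]/u[2]).astype(int);print(u)
a=im2[max(0,u[1]-60):u[1]+60,max(0,u[0]-80):u[0]+80]
s=cv2.resize(a,None,fx=3,fy=3)
cv2.imwrite("pics/d2.png",s[:,:,::-1])
E
```

```text
[0.53199601 0.1675566  0.18451524] [ 1.79987439e+02  1.10376499e-01 -1.69972124e+02] 0.03332310385105402 4.219905585050583
wrist tip_left 0.92 [0.5299 0.18   0.1312]
wrist tip_right 0.8 [0.5325 0.1568 0.1303]
side tweezers 0.6 [0.5283 0.1692 0.1297]
side tweezers 0.42 [ 0.7361 -0.0314  0.0012]
side pads 0.63 [0.5364 0.1664 0.2029]
side tip_left 0.61 [0.5231 0.1767 0.1281]
side tip_right 0.6 [0.5324 0.1567 0.1293]
side gauge 0.56 [ 0.548  -0.2338 -0.0013]
side band_fixed 0.56 [ 0.5544 -0.2461  0.0153]
[276 149]
```

View pics/d2.png

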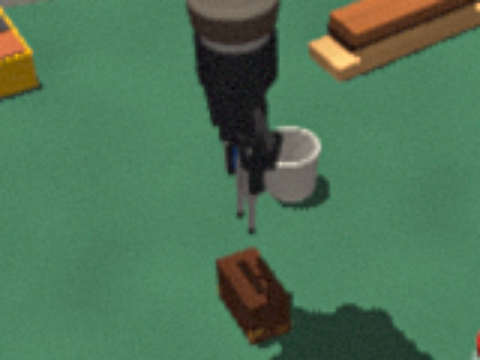

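View pics/w2.png

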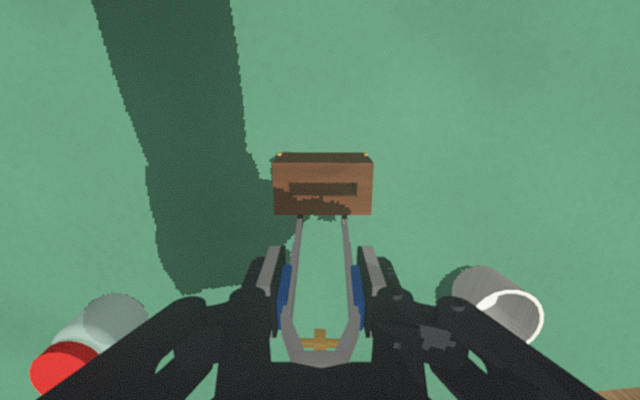

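The tweezers hang upright in the grip; in the wrist view the tips are at about (300,217) and (346,217). Now to the gauge.

>>> servo_tool([
  [[0,0,0],[0.003,-0.02,0],39],
  [[0,0,0],[0.0055,-0.035,0],39],
  [[0,0,0],[0.007,-0.045,0],39],
  [[0,0,0],[0.007,-0.045,0],39],
  [[0,0,0],[0.007,-0.045,0],39],
  [[0,0,0],[0.007,-0.045,0],39],
  [[0,0,0],[0.007,-0.045,0],39],
  [[0,0,0],[0.007,-0.045,0],39],
  [[0,0,0],[0.0066,-0.042,0],39],
  [[0,0,0],[0.0047,-0.03,0],39],
  [[0,0,4],[0,0,0],39],
  [[0,0,4.3],[0,0,0],39],
])

```text
time: 7.15
ee_pos: [0.5395, -0.2355, 0.1829]
tcp_rot: [180.0, -0.0, -178.6]
wrist_force: [0.6, 1.3, -0.2]
opening: 0.0334
grasp_force: 4.2
```

>>> servo_tool([
  [[0,0,0],[0,0,0],39],
  [[0,0,0],[0,0,0],39],
])

```text
time: 7.35
ee_pos: [0.5398, -0.2342, 0.1833]
tcp_rot: [-180.0, 0.0, -178.1]
wrist_force: [-0.2, 0.3, -0.0]
opening: 0.0337
grasp_force: 4.2
```

```bash
python3 - <<'E'
from h import *
o=get_obs();print(o["ee_pos"],o["tcp_rot"],o["opening"],o["grasp_force"])
c,im,d=look("wrist",["band_fixed","band_slide","gauge","tip_left","tip_right"],"w3.png")
r=cut_out("gauge","wrist")
if r: print(rect(cloud("wrist",c,d,r[0]["mask"]),.003,.03))
cv2.imwrite("pics/w3c.png",cv2.resize(im[120:280,200:440],None,fx=3,fy=3,interpolation=cv2.INTER_NEAREST)[:,:,::-1])
# red blobs
hsv=cv2.cvtColor(im,cv2.COLOR_RGB2HSV); m=((hsv[...,0]<8)|(hsv[...,0]>172))&(hsv[...,1]>130)&(hsv[...,2]>60)
n,l,s,ce=cv2.connectedComponentsWithStats(m.astype(np.uint8))
for i in range(1,n):
    if s[i,4]>15: print(s[i],ce[i].round(1),rect(cloud("wrist",c,d,l==i),-.1,.3)[1:],np.median(cloud("wrist",c,d,l==i)[:,2]))
E
```

```text
[ 0.53982616 -0.23417676  0.18328956] [-1.79998450e+02  5.73873281e-04 -1.78142494e+02] 0.0337474399361636 4.223187044262886
wrist band_fixed 0.84 [ 0.5523 -0.2472  0.0127]
wrist band_slide 0.77 [ 0.5517 -0.2307  0.0145]
wrist gauge 0.86 [ 0.5505 -0.2321  0.0013]
wrist tip_left 0.92 [ 0.539  -0.221   0.1295]
wrist tip_right 0.87 [ 0.5348 -0.2464  0.1283]
(6069, array([ 0.5525, -0.234 ]), array([0.0496, 0.12  ]), 'long axis yaw', np.float32(92.2))
[305 185   5  16  69] [306.7 192.8] (array([ 0.5535, -0.2473]), array([0.0156, 0.0039]), 'long axis yaw', np.float32(1.5)) 0.014330316804229443
[319 185   6  17  86] [321.8 193. ] (array([ 0.5533, -0.2333]), array([0.0162, 0.0049]), 'long axis yaw', np.float32(2.0)) 0.014531089433121442
```

View pics/w3c.png

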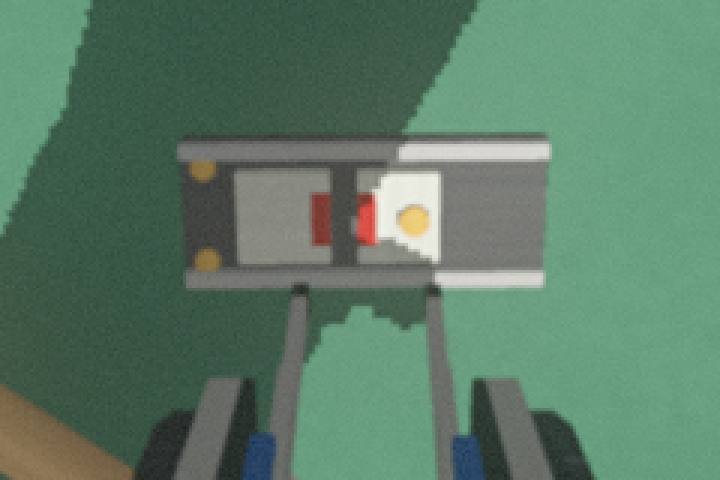

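The bands show at crop columns 321 and 367, which is about 14.5 mm apart. The knob offset confirms the scale. The tips are still about 28 mm apart, so I'll squeeze to about 29.2 mm at the pads and come down part way.

>>> servo_tool([
  [[0,0,0],[-0.003,-0.002,0],38],
  [[0,0,0],[-0.004,-0.002,0.01],37],
  [[0,0,0],[-0.004,-0.0025,0.015],36],
  [[0,0,0],[-0.0025,0,0.02],35],
  [[0,0,0],[0,0,0.015],34.2],
  [[0,0,0],[0,0,0.01],34.2],
  [[0,0,0],[0,0,0.005],34.2],
  [[0,0,0],[0,0,0],34.2],
  [[0,0,0],[0,0,0],34.2],
])

```text
time: 8.6
ee_pos: [0.5537, -0.2404, 0.109]
tcp_rot: [-180.0, 0.0, -178.3]
wrist_force: [0.9, 0.2, 0.1]
opening: 0.0297
grasp_force: 9.8
```

```bash
python3 - <<'E'
from h import *
o=get_obs();print(o["ee_pos"],o["tcp_rot"],o["opening"],o["grasp_force"])
c,im,d=look("wrist",["band_fixed","band_slide","tip_left","tip_right"],"w4.png")
cv2.imwrite("pics/w4c.png",cv2.resize(im[130:280,220:420],None,fx=4,fy=4,interpolation=cv2.INTER_NEAREST)[:,:,::-1])
np.save("d4.npy",d)
E
```

```text
[ 0.55372684 -0.24044811  0.10897824] [-1.79976540e+02  4.90084946e-02 -1.78268473e+02] 0.029676766855121103 9.827316573355347
wrist band_fixed 0.61 [ 0.5536 -0.2453  0.019 ]
wrist band_fixed 0.35 [ 0.5504 -0.2335  0.0019]
wrist band_slide 0.75 [ 0.556  -0.2286  0.0126]
wrist tip_right 0.95 [ 0.5513 -0.2453  0.0537]
```

View pics/w4c.png

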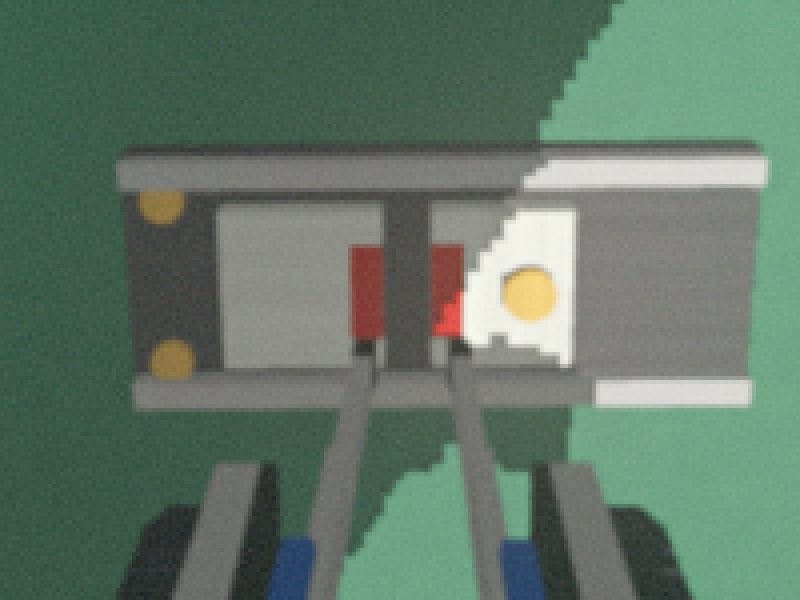

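Gap about 15.1 mm and band spacing about 14.9 mm, so the opening is right. I need about −0.6 mm in y and +1.5 mm in x. I'll check tip height from depth before going down.

```bash
python3 - <<'E'
from h import *
d=np.load("d4.npy");c=calibration("wrist")
for lo,hi in((308,314),(332,338)):
    for v in(212,214,215,216,217,218,220,222):
        m=np.zeros(d.shape,bool);m[v,lo:hi]=1
        P=cloud("wrist",c,d,m);P=P[P[:,2]>.035]
        if len(P):print(v,len(P),P.mean(0).round(4))
m=np.zeros(d.shape,bool);m[195:212,309:314]=1;print("band",np.median(cloud("wrist",c,d,m),0))
E
```

```text
214 6 [ 0.5485 -0.2473  0.0541]
215 6 [ 0.5487 -0.2472  0.0553]
216 6 [ 0.5487 -0.2472  0.0572]
217 6 [ 0.5488 -0.2471  0.0587]
218 6 [ 0.5493 -0.2471  0.059 ]
220 6 [ 0.5495 -0.247   0.0619]
222 6 [ 0.5501 -0.2469  0.0637]
215 5 [ 0.5481 -0.2327  0.0556]
216 6 [ 0.5482 -0.2325  0.0572]
217 6 [ 0.5485 -0.2325  0.0582]
218 6 [ 0.5485 -0.2326  0.0599]
220 6 [ 0.5488 -0.2327  0.0626]
222 6 [ 0.5494 -0.2327  0.0644]
band [ 0.553992   -0.24798204  0.01432106]
```

>>> servo_tool([
  [[0,0,0],[-0.0012,-0.0004,0],34.2],
  [[0,0,0],[-0.0013,-0.0003,0.005],34.2],
  [[0,0,0],[0,0,0.008],34.2],
  [[0,0,0],[0,0,0.008],34.2],
  [[0,0,0],[0,0,0.007],34.2],
  [[0,0,0],[0,0,0.004],34.2],
  [[0,0,0],[0,0,0],34.2],
  [[0,0,0],[0,0,0],34.2],
])

```text
time: 9.65
ee_pos: [0.556, -0.241, 0.0763]
tcp_rot: [-180.0, 0.0, -178.3]
wrist_force: [0.3, -0.2, -0.1]
opening: 0.0291
grasp_force: 9.8
```

```bash
python3 - <<'E'
from h import *
o=get_obs();print(o["ee_pos"],o["tcp_rot"],o["opening"],o["grasp_force"],o["time"])
c,im,d=look("wrist",["band_fixed","band_slide","tip_left","tip_right"])
A=cv2.resize(im[150:270,240:400],(800,600),interpolation=cv2.INTER_NEAREST)[:,:,::-1];cv2.imwrite("pics/w5.png",A)
for u in(311,335):
  for v in range(202,250,4):
    m=np.zeros(d.shape,bool);m[v,u-4:u+5]=1
    P=cloud("wrist",c,d,m);P=P[P[:,2]>.02]
    if len(P):print(u,v,len(P),P.mean(0).round(4))
c,im,d=look("side",["tweezers","tip_left","tip_right","band_fixed","band_slide"])
K=np.array(c["camera_matrix"])@(np.array(c["R"])@[.554,-.24,.04]+c["t"]);u=(K[:2]/K[2]).astype(int)
B=im[u[1]-45:u[1]+45,u[0]-60:u[0]+60]
cv2.imwrite("pics/d5.png",cv2.resize(B,None,fx=5,fy=5,interpolation=cv2.INTER_CUBIC)[:,:,::-1])
E
```

```text
[ 0.55603835 -0.24099086  0.07634606] [-1.79999876e+02  2.17937204e-03 -1.78271094e+02] 0.02906961465125165 9.825171759584919 9.65
wrist band_fixed 0.78 [ 0.5537 -0.2473  0.0158]
wrist band_fixed 0.29 [ 0.5553 -0.2305  0.015 ]
wrist band_slide 0.61 [ 0.5516 -0.2301  0.0117]
wrist tip_left 0.84 [ 0.5545 -0.2312  0.0215]
wrist tip_right 0.87 [ 0.5544 -0.2454  0.0227]
311 214 6 [ 0.5507 -0.2478  0.0217]
311 218 6 [ 0.5513 -0.2476  0.0271]
311 222 7 [ 0.5523 -0.2477  0.0313]
311 226 7 [ 0.5533 -0.2476  0.0351]
311 230 5 [ 0.553  -0.248   0.0421]
311 234 5 [ 0.554  -0.2478  0.0454]
311 238 4 [ 0.5542 -0.2479  0.0505]
311 242 3 [ 0.5539 -0.248   0.0563]
311 246 3 [ 0.5559 -0.2479  0.0569]
335 218 6 [ 0.5507 -0.2331  0.0275]
335 222 6 [ 0.5516 -0.2333  0.032 ]
335 226 7 [ 0.5523 -0.2331  0.0367]
335 230 7 [ 0.5524 -0.2328  0.0425]
335 234 7 [ 0.5531 -0.2329  0.0465]
335 238 6 [ 0.5531 -0.2329  0.0519]
335 242 6 [ 0.5534 -0.2331  0.0565]
335 246 5 [ 0.5531 -0.2331  0.0619]
side tweezers 0.46 [ 0.555  -0.2412  0.0259]
side tip_left 0.58 [ 0.5525 -0.233   0.025 ]
side band_fixed 0.97 [ 0.5533 -0.2439  0.0181]
side band_fixed 0.41 [ 0.555  -0.2409  0.021 ]
```

View pics/w5.png

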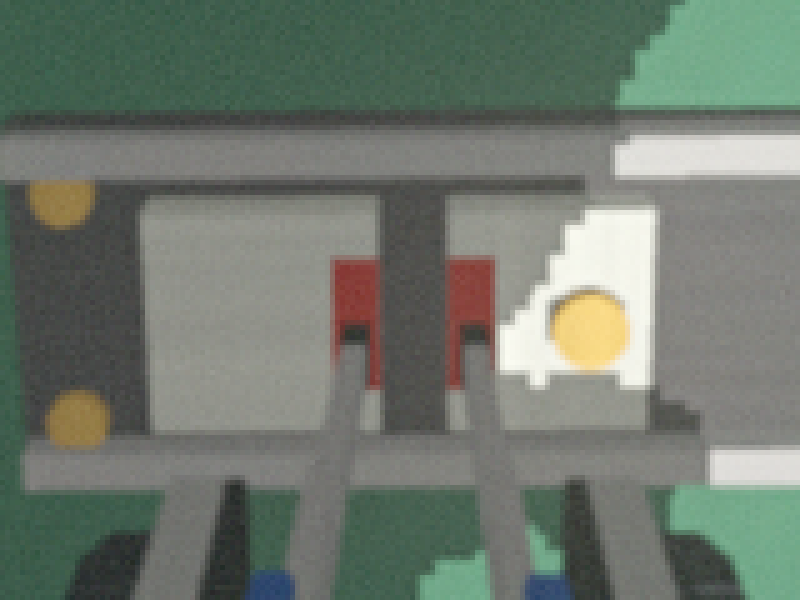

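View pics/d5.png

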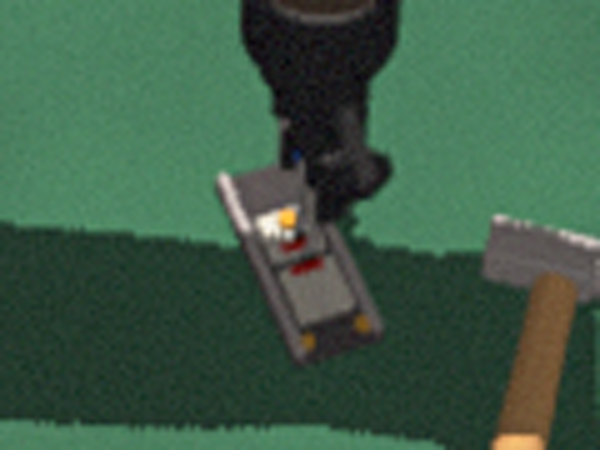

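Both black tips (355,332) and (474,332) sit over the middles of the red bands (357 and 471), about 7 mm up. I'll do one short settle check, then hand in.

>>> servo_tool([
  [[0,0,0],[0,0,0],34.2],
  [[0,0,0],[0,0,0],34.2],
  [[0,0,0],[0,0,0],34.2],
  [[0,0,0],[0,0,0],34.2],
  [[0,0,0],[0,0,0],34.2],
])

```text
time: 10.7
ee_pos: [0.556, -0.241, 0.0762]
tcp_rot: [180.0, -0.0, -178.3]
wrist_force: [-0.1, -0.3, -1.1]
opening: 0.0295
grasp_force: 9.8
```

```bash
python3 -c "
from workcell import *
o=get_obs();print(o['ee_pos'],o['opening'],o['grasp_force'],o['wrist_force'])
if abs(o['opening']-.0291)<.0005: print(job_done())"
```

```text
[ 0.55601355 -0.24096999  0.07624675] 0.02945250108927281 9.825299510266632 [-0.08461949 -0.34701988 -1.06623154]
the job is handed in; nothing more can be done
None
```

I handed the job in at about 10.7 s with the tweezers held squeezed and steady over the gauge: each tip measured within about 0.3 mm of its red band's middle and about 7 mm above it; no verdict was returned.

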